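# Run both corners of a mirror mount to their scale marks

### The arm

A 6-joint arm with a two-finger parallel gripper is mounted at the origin on a cart in front of the work surface, level with it; the furniture and walls round the work are solid. World frame = base frame: x ahead of the robot, y to its left, z up, the work surface at z = 0. Lengths are in m, angles in rad, forces in N, time in s.
With the tool pointing down it reaches from about 0.35 to 0.85 m from the base axis. Payload 8.1 kg.
Tool frame: the origin (TCP) lies midway between the tips of the shut fingers; the grasp point (between the pads) lies 19 mm behind it; z points along the fingers, y is the line along which they close (so a half turn about z gives the same grasp; the last joint's range is limited). The gripper opens to 93 mm and grips with 3 to 60 N. Pads are 15 mm wide; open, the fingers measure 128 mm over their backs; the gripper's body (75 mm by 188 mm) begins 65 mm behind the grasp point.
Start: joints at [1.124, 0.13, 1.488, -0, 1.523, -0.085], TCP at [0.212, 0.561, 0.219] pointing down, gripper open.
Joint ranges: [-2.96, 2.96], [-0.89, 2.26], [0.02, 2.5], [-1.34, 4.48], [0, 2.73], [-2.66, 2.66]. Speed limits (rad/s): [2.39, 2.39, 2.79, 3.14, 3.14, 3.14].

### API

Orientations are given as a rotation vector (axis times angle).
In Python, from plant import read_state, read_camera, camera_model, close_job gives the robot as it stands. The module is installed in compiled form; this text tells all that it offers.
- The arm moves only by the tool carry_out, never from a script. Its argument "moves" is a list of rows, each an object of numbers: "jaw": the finger opening in m, from 0 to 0.093; "dx", "dy", "dz": the shift along the tool's x, y, z in m; "yaw": the turn about the tool's z in rad. In form: [{"jaw": .., "dx": .., "dy": .., "dz": .., "yaw": ..}, ...]. A call has 1 to 8 rows; each row shifts and turns the commanded pose from where the row before left it, along the tool's axes as they then stand; what a row does not reach is not made up. A row lasts 1/8 s, in which the tool goes at most 62.5 mm and 10.7 degrees, less where a joint would pass 70% of its speed; a pose out of reach is approached as far as the arm can. A call is refused whole if a number of a shift passes 0.0625 or a number of a turn 0.188, either way. A call with a gripper value outside its range is refused whole. The fingers move at their own pace and stop on an object; "grip_force" is the grip in N (left out, the last holds). Time passes only in rows, so rows that do not move let the fingers close. It gives the time, the measured TCP pose, the force, the opening and the grip force at its end, in the units of the state.
- read_state(): the state, without advancing time (a new reading comes with each control period).
- read_camera(name): name is "side" or "top" or "wrist"; returns the picture (400x640x3 uint8, red, green, blue); there is no depth.
- camera_model(name): a dict with "camera_matrix" (3x3 intrinsics, pixels), "view" (4x4, takes a point from world to camera coordinates). Camera axes: x right, y up, looking along -z (the intrinsics and any distortion apply to the point x, -y, -z); pixel columns grow to the right and rows downward; lengths in m; the calibration is good to about 2 mm. A picture is of the moment at which its call begins: read the wrist's pose just before it. camera_model takes no time and is no camera call; for the wrist camera it gives the pose at the moment of the call.
- close_job(): hands the job in; it is judged then, once.
The state is a dict: "t": time; "q": joint angles; "dq": joint speeds; "joint_torque": joint torques, N m; "tool_pos": TCP position; "orientation": TCP orientation; "force": force on the tool from outside, world axes, zero at the start; "wrist_torque": the same for the moment, N m; "opening": finger opening in m; "gripper_force": force on a finger pad.
Only numpy, scipy, OpenCV 4.12 (cv2) and the standard library are available. Lean on these libraries where they do the work, as an engineer would, in place of code of your own. Each camera call takes 0.05 s, during which the arm holds its last target. There are 200 camera calls.

### The job

Check the two sprung corners of the laser mirror mount: with a fingertip, press down the round black cap on the corner beside the yellow ring until that corner's red pointer stands level with the ring, keep it there for a second, and let the corner spring fully back up; then do the same at the corner beside the blue ring. Only press, one corner at a time: do not push a pointer down past its ring, do not touch the mirror, and leave the loose things around the mount where they lie.

Things in the scene. Friction and masses are not known exactly. Their poses are not given: they have to be found in the camera images.
- mount: grey L-shaped base, screwed to the bench. Origin: on the bench top below the pivot ball. Its x axis runs along one 44 mm wide arm to corner a, its y axis along the other to corner b, z up; the arms end 180 mm from the origin. Each carries, 158 mm from the origin, an upright white scale post, 12 x 12 mm, top 76 mm above the bench
- pivot (a point): centre of the pivot ball, 59 mm above the mount's origin. About it tips the square steel-grey tilt plate, 140 x 140 x 8 mm, level at rest with its mid height at this point; it spans -15 to 125 mm from here along the mount's x and y
- cap_a: black rubber press cap, a flat disc 30 mm in diameter and 7 mm high, on the tilt plate at corner a (110 mm from the pivot along the mount's x). Origin: centre of its top face, 70 mm above the bench at rest. Pressing it straight down tips only tilt_a; the spring takes about 2 N to start and 4 to 7 N at the ring heights
- cap_b: the same press cap at corner b (110 mm from the pivot along the mount's y). Pressing it tips only tilt_b
- tip_a (a point): tip of the red pointer of corner a, 144 mm from the pivot along the mount's x, 59 mm above the bench at rest; it moves with the plate and goes down 1.31 mm for each mm that cap_a goes down
- tip_b (a point): tip of the red pointer of corner b, 144 mm from the pivot along the mount's y; likewise for cap_b
- ring_yellow: yellow square ring, 20 x 20 x 8 mm high, fixed on one of the two scale posts (which one changes from run to run) 12 to 22 mm below the rest height of that post's pointer. It marks the height for the pointer of the corner beside it. Origin: its centre
- ring_blue: blue square ring, the same, on the other scale post, at a height of its own
- tilt_a (a joint): tilt of the plate at corner a, rad: 0 = fully up (sprung rest), grows as cap_a is pressed down, stop at 0.25. cap_a goes down about 110 mm per rad, tip_a about 144 mm per rad. It springs back to 0 when released
- tilt_b (a joint): the same for corner b and cap_b
- mirror: round mirror in a black bezel, 62 mm in diameter, on the tilt plate, 66 mm from the pivot along both x and y of the mount; not to be touched. Origin: centre of its underside; its face is 6 mm higher, 69 mm above the bench at rest
- eraser: loose blue and white eraser, 21 x 45 x 13 mm, lying in front of the mount; bystander. Origin: centre of its underside
- clip_red: loose red binder clip, 32 x 32 x 45 mm high, standing beside the mount; bystander. Origin: centre of its underside
- marker_blue: loose blue felt marker, 18 x 135 x 20 mm, lying behind the mount; bystander. Origin: centre of its underside

How it is judged:
By the outcome, as a careful person would: the job done as asked, in the order asked, and still so for the second after the job is handed in, with the robot touching nothing.
It also fails if it takes over 48 s, if anything falls off the work surface, if the arm or the gripper's body presses on something with over 40 N, if the wrist force passes 120 N, or if a joint passes its speed limit or range.

## Working session

There is one attempt and no reset: what is moved stays moved. The work goes in short steps, Python scripts to look and compute and a tool call to move; the robot and the scene stay as the last step left them, time stands still between calls to the robot, and variables do not carry over. Pictures are saved under pics/ and viewed, at most 10 in all, crops included, and the job is handed in when it is done.

Besides the shell and the picture viewer there is one more tool, called after "Emit:" as name(argument=value, ...), one argument or row to a line, values as JSON. carry_out: Moves the arm, as the interface text tells. Its arguments: {"type":"object","properties":{"moves":{"type":"array","items":{"type":"object","properties":{"jaw":{"type":"number"},"dx":{"type":"number"},"dy":{"type":"number"},"dz":{"type":"number"},"yaw":{"type":"number"}}}},"grip_force":{"type":"number"}},"required":["moves"]}

```bash
mkdir -p pics; cat > h.py <<'E'
import numpy as np, cv2
from plant import *
def save(n,f):
    im=read_camera(n); cv2.imwrite(f'pics/{f}.png',im[:,:,::-1]); return im
def proj(n,p):
    m=camera_model(n);V=np.array(m['view']);K=np.array(m['camera_matrix'])
    p=np.atleast_2d(p);c=(V[:3,:3]@p.T).T+V[:3,3]
    c=c*[1,-1,-1];u=(K@c.T).T;return u[:,:2]/u[:,2:]
def ray(n,uv):
    m=camera_model(n);V=np.array(m['view']);K=np.array(m['camera_matrix'])
    d=np.linalg.inv(K)@[uv[0],uv[1],1];d=d*[1,-1,-1];R=V[:3,:3]
    return -R.T@V[:3,3],R.T@d
def onz(n,uv,z):
    o,d=ray(n,uv);return o+d*(z-o[2])/d[2]
def tri(n1,u1,n2,u2):
    o1,d1=ray(n1,u1);o2,d2=ray(n2,u2)
    s=np.linalg.lstsq(np.c_[d1,-d2],o2-o1,rcond=None)[0]
    a,b=o1+s[0]*d1,o2+s[1]*d2;return (a+b)/2,np.linalg.norm(a-b)
E
python3 - <<'E'
from h import *
s=read_state();print({k:np.round(v,3) for k,v in s.items()})
for n in ('top','side'):
    save(n,n+'0');m=camera_model(n);print(n,m.keys(),ray(n,(320,200)),m['camera_matrix'])
E
```

```text
{'t': np.float64(0.0), 'q': array([ 1.124,  0.131,  1.489,  0.   ,  1.523, -0.085]), 'dq': array([ 0.   , -0.   ,  0.001,  0.002, -0.   , -0.   ]), 'joint_torque': array([ 1.0000e-03, -5.5982e+01, -4.9178e+01,  7.7000e-02,  3.5000e-02,
       -0.0000e+00]), 'tool_pos': array([0.212, 0.561, 0.218]), 'orientation': array([-5.65e-01, -3.09e+00,  3.00e-03]), 'force': array([-0.348,  0.687,  0.538]), 'wrist_torque': array([-0.021,  0.066, -0.012]), 'gripper_force': np.float64(0.0), 'opening': np.float64(0.093)}
top dict_keys(['camera_matrix', 'view']) (array([ 0.43905255, -0.00090467,  0.90037394]), array([ 0.13629609,  0.00956722, -0.99090462])) [[371.64747665   0.         314.40730959]
 [  0.         371.64747665 193.21125984]
 [  0.           0.           1.        ]]
side dict_keys(['camera_matrix', 'view']) (array([0.41845384, 0.64253305, 0.60344444]), array([ 0.19021045, -0.75722568, -0.62487578])) [[519.1185734    0.         322.51170195]
 [  0.         519.1185734  202.14534607]
 [  0.           0.           1.        ]]
```

View pics/top0.png

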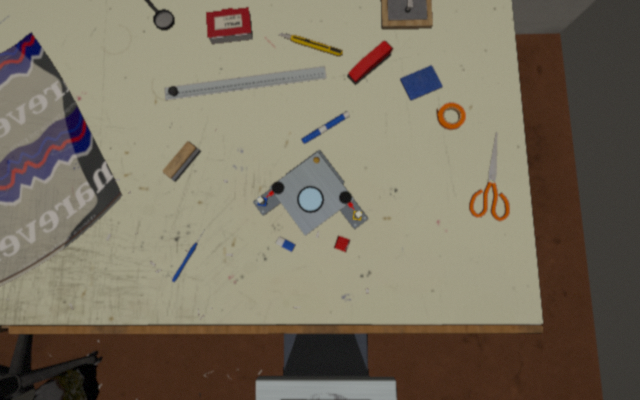

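View pics/side0.png

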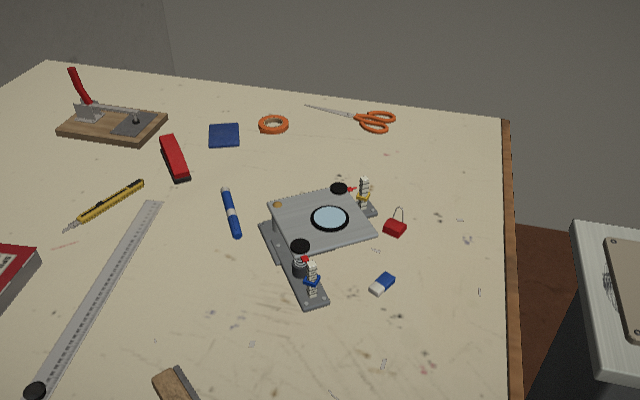

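Top view: caps at (278,187) with the blue ring (left), and (346,197) with the yellow ring (right). The plate's rear corner is at about (319,152) and the mirror at (310,199). Side view: caps at (300,246) for blue and (339,188) for yellow. By handedness, a is left/blue and b is right/yellow.

```bash
cat >> h.py <<'E'
def blob(im,mask,uv,r):
    m=mask.astype(np.uint8);n,l,st,c=cv2.connectedComponentsWithStats(m)
    k=[i for i in range(1,n) if st[i,4]>4 and np.hypot(*(c[i]-uv))<r]
    return [(c[i].round(1),st[i].tolist()) for i in k]
def masks(im):
    hsv=cv2.cvtColor(im,cv2.COLOR_RGB2HSV);H,S,V=[hsv[:,:,i].astype(int) for i in range(3)]
    return dict(dark=V<55,red=((H<6)|(H>174))&(S>150)&(V>80),yel=(H>18)&(H<32)&(S>150)&(V>110),blue=(H>100)&(H<125)&(S>150)&(V>70))
E
python3 - <<'E'
from h import *
T=cv2.imread('pics/top0.png')[:,:,::-1].copy();S=cv2.imread('pics/side0.png')[:,:,::-1].copy()
mt,ms=masks(T),masks(S)
P={}
for k,ut,us in (('a',(278,187),(300,246)),('b',(346,197),(339,188))):
    bt=blob(T,mt['dark'],ut,8);bs=blob(S,ms['dark'],us,8);print(k,bt,bs)
    if bt and bs:
        print(' tri',tri('top',bt[0][0],'side',bs[0][0]),'top',onz('top',bt[0][0],.068),'side',onz('side',bs[0][0],.068))
        P[k]=(onz('top',bt[0][0],.068)+onz('side',bs[0][0],.068))/2
print('dist ab',np.linalg.norm(P['a']-P['b']),'must be .1556')
for k,c in (('red',(306,260)),('red',(350,189)),('yel',(363,197)),('blue',(313,283))):print(k,blob(S,ms[k],c,14))
a,b=P['a'][:2],P['b'][:2];d=(a-b)/np.linalg.norm(a-b)
ex=(d+np.array([d[1],-d[0]]))/2**.5
for s in(1,-1):
  n=s*np.array([-d[1],d[0]]);print('pivot?',(a+b)/2+n*.0778)
E
```

```text
a [(array([277.5, 187.2]), [272, 182, 12, 11, 101])] [(array([299.7, 246. ]), [290, 239, 20, 15, 245])]
 tri (array([0.58438281, 0.10413709, 0.06474561]), np.float64(0.00019725518857798514)) top [0.58391585 0.10374168 0.068     ] side [0.58327916 0.10739634 0.068     ]
b [(array([345., 197.]), [340, 192, 11, 11, 100])] [(array([338.2, 188.1]), [330, 182, 17, 13, 166])]
 tri (array([ 0.56035423, -0.04956836,  0.06497322]), np.float64(0.00014802820475716963)) top [ 0.55984056 -0.04939848  0.068     ] side [ 0.55963183 -0.04568402  0.068     ]
dist ab 0.15495843084617375 must be .1556
red [(array([304.5, 258.5]), [301, 256, 8, 7, 39])]
red [(array([350.6, 188.6]), [347, 187, 10, 5, 25])]
yel [(array([363.8, 195.9]), [357, 192, 13, 9, 37])]
blue [(array([311. , 281.2]), [303, 275, 17, 12, 92])]
pivot? [0.49479476 0.04099393]
pivot? [0.64853894 0.01703382]
```

Emit:
carry_out(
  moves=[
    {"jaw": 0,"dx": -0.0386,"dy": -0.0319},
    {"jaw": 0,"dx": -0.0386,"dy": -0.0319},
    {"jaw": 0,"dx": -0.0386,"dy": -0.0319},
    {"jaw": 0,"dx": -0.0386,"dy": -0.0319},
    {"jaw": 0,"dx": -0.0386,"dy": -0.0319},
    {"jaw": 0,"dx": -0.0386,"dy": -0.0319},
    {"jaw": 0,"dx": -0.0386,"dy": -0.0319},
  ],
  grip_force=10,
)

```text
invalid input at $.moves[0]: expected keys jaw, dx, dy, dz, yaw
```

Emit:
carry_out(
  moves=[
    {"dx": -0.0386,"dy": -0.0319},
    {"dx": -0.0386,"dy": -0.0319},
    {"dx": -0.0386,"dy": -0.0319},
    {"dx": -0.0386,"dy": -0.0319},
    {"dx": -0.0386,"dy": -0.0319},
    {"dx": -0.0386,"dy": -0.0319},
    {"dx": -0.0386,"dy": -0.0319},
  ],
)

```text
invalid input at $.moves[0]: expected keys jaw, dx, dy, dz, yaw
```

Emit:
carry_out(
  moves=[
    {"yaw": 0.1786},
    {"yaw": 0.1786},
    {"yaw": 0.1786},
    {"yaw": 0.1786},
    {"yaw": 0.1786},
    {"yaw": 0.1786},
  ],
)

```text
invalid input at $.moves[0]: expected keys jaw, dx, dy, dz, yaw
```

Emit:
carry_out(
  moves=[
    {"yaw": 0.1786},
    {"yaw": 0.1786},
    {"yaw": 0.1786},
    {"yaw": 0.1786},
    {"yaw": 0.1786},
    {"yaw": 0.1786},
    {"yaw": 0},
  ],
)

```text
invalid input at $.moves[0]: expected keys jaw, dx, dy, dz, yaw
```

All keys are needed.

Emit:
carry_out(
  moves=[
    {"jaw": 0,"dx": -0.0386,"dy": -0.0319,"dz": 0,"yaw": 0},
    {"jaw": 0,"dx": -0.0386,"dy": -0.0319,"dz": 0,"yaw": 0},
    {"jaw": 0,"dx": -0.0386,"dy": -0.0319,"dz": 0,"yaw": 0},
    {"jaw": 0,"dx": -0.0386,"dy": -0.0319,"dz": 0,"yaw": 0},
    {"jaw": 0,"dx": -0.0386,"dy": -0.0319,"dz": 0,"yaw": 0},
    {"jaw": 0,"dx": -0.0386,"dy": -0.0319,"dz": 0,"yaw": 0},
    {"jaw": 0,"dx": -0.0386,"dy": -0.0319,"dz": 0,"yaw": 0},
  ],
  grip_force=10,
)

```text
t: 0.98
tool_pos: [0.3864, 0.2551, 0.2183]
orientation: [-0.565, -3.09, 0.0]
force: [0.5, 0.5, -0.0]
opening: 0.0276
gripper_force: 0.0
```

Emit:
carry_out(
  moves=[
    {"jaw": 0,"dx": -0.0386,"dy": -0.0319,"dz": 0,"yaw": 0},
    {"jaw": 0,"dx": -0.0386,"dy": -0.0319,"dz": 0,"yaw": 0},
    {"jaw": 0,"dx": -0.0386,"dy": -0.0319,"dz": 0,"yaw": 0},
    {"jaw": 0,"dx": -0.0386,"dy": -0.0319,"dz": 0,"yaw": 0},
    {"jaw": 0,"dx": -0.0386,"dy": -0.0319,"dz": 0,"yaw": 0},
    {"jaw": 0,"dx": -0.0386,"dy": -0.0319,"dz": 0,"yaw": 0},
    {"jaw": 0,"dx": -0.0386,"dy": -0.0319,"dz": 0,"yaw": 0},
  ],
)

```text
t: 1.85
tool_pos: [0.5601, -0.0493, 0.2182]
orientation: [-0.565, -3.09, -0.0]
force: [0.7, 0.1, 0.3]
opening: 0.0007
gripper_force: 0.0
```

Emit:
carry_out(
  moves=[
    {"jaw": 0,"dx": 0,"dy": 0,"dz": 0,"yaw": 0.1786},
    {"jaw": 0,"dx": 0,"dy": 0,"dz": 0,"yaw": 0.1786},
    {"jaw": 0,"dx": 0,"dy": 0,"dz": 0,"yaw": 0.1786},
    {"jaw": 0,"dx": 0,"dy": 0,"dz": 0,"yaw": 0.1786},
    {"jaw": 0,"dx": 0,"dy": 0,"dz": 0,"yaw": 0.1786},
    {"jaw": 0,"dx": 0,"dy": 0,"dz": 0,"yaw": 0.1786},
  ],
)

```text
t: 2.6
tool_pos: [0.5594, -0.0478, 0.218]
orientation: [-2.07, -2.362, 0.001]
force: [1.3, 0.3, -0.4]
opening: 0.0004
gripper_force: 0.0
```

Emit:
carry_out(
  moves=[
    {"jaw": 0,"dx": 0,"dy": 0,"dz": 0,"yaw": 0.1786},
    {"jaw": 0,"dx": 0,"dy": 0,"dz": 0,"yaw": 0.1786},
    {"jaw": 0,"dx": 0,"dy": 0,"dz": 0,"yaw": 0.1786},
    {"jaw": 0,"dx": 0,"dy": 0,"dz": 0,"yaw": 0.1786},
    {"jaw": 0,"dx": 0,"dy": 0,"dz": 0,"yaw": 0.1786},
    {"jaw": 0,"dx": 0,"dy": 0,"dz": 0,"yaw": 0.1786},
    {"jaw": 0,"dx": 0,"dy": 0,"dz": 0,"yaw": 0},
  ],
)

```text
t: 3.48
tool_pos: [0.5594, -0.0477, 0.2182]
orientation: [-2.983, -0.985, 0.001]
force: [-0.5, -0.1, -0.1]
opening: 0.0007
gripper_force: 0.0
```

```bash
python3 - <<'E'
from h import *
from scipy.spatial.transform import Rotation as R
s=read_state();r=R.from_rotvec(s['orientation']).as_matrix()
print(s['t'],s['tool_pos'],np.degrees(np.arctan2(r[1,0],r[0,0])),s['q'],r.round(3))
save('wrist','w1');m=camera_model('wrist')
print(ray('wrist',(320,200)),m['camera_matrix'])
E
```

```text
3.475 [ 0.55941886 -0.04773862  0.21816771] 36.53760236369366 [-1.76464597e-01  2.75622522e-02  1.59733594e+00  2.33849938e-05
  1.51754040e+00  7.56629191e-01] [[ 0.803  0.595 -0.001]
 [ 0.595 -0.803  0.   ]
 [-0.001 -0.001 -1.   ]]
(array([ 0.611724  , -0.00820851,  0.38494629]), array([-0.18440599, -0.15868193, -0.97015132])) [[291.18090749   0.         314.60203874]
 [  0.         291.18090749 198.26642474]
 [  0.           0.           1.        ]]
```

View pics/w1.png

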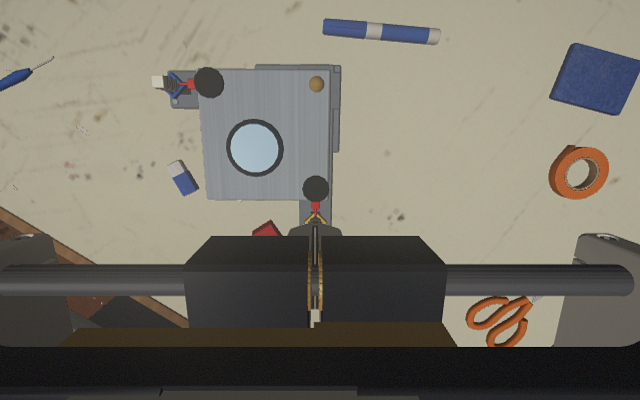

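The wrist view shows cap b at (316,189) with its red pointer and yellow ring, partly hidden by the fingers. Cap a is at (208,82) with the blue ring. For the heights I zoom into the clear first side picture.

```bash
python3 - <<'E'
from h import *
S=cv2.imread('pics/side0.png')
f=lambda x0,y0:cv2.resize(S[y0:y0+60,x0:x0+40],None,fx=9,fy=9,interpolation=cv2.INTER_NEAREST)
cv2.imwrite('pics/crop.png',np.hstack([f(335,168),f(288,245)]))
piv=np.array([.6485,.017]);a=np.array([.584,.105]);b=np.array([.560,-.0485])
for nm,c in(('b',b),('a',a)):
    e=(c-piv)/np.linalg.norm(c-piv);print(nm,e)
    P=lambda r,z:np.r_[piv+e*r,z]
    print('tip',proj('side',P(.144,.059)),'post top',proj('side',P(.158,.076)))
    for z in(.031,.035,.039,.043,.047):print(z,'ring centre',proj('side',P(.158,z)).round(1),'tip at z',proj('side',P(.142,z)).round(1))
E
```

```text
b [-0.80379847 -0.59490169]
tip [[356.10295363 186.89921857]] post top [[363.97236293 177.23806123]]
0.031 ring centre [[362.4 197.7]] tip at z [[354.3 199.8]]
0.035 ring centre [[362.6 195.9]] tip at z [[354.4 198. ]]
0.039 ring centre [[362.7 194.2]] tip at z [[354.5 196.2]]
0.043 ring centre [[362.8 192.4]] tip at z [[354.6 194.4]]
0.047 ring centre [[363.  190.6]] tip at z [[354.7 192.6]]
a [-0.59116497  0.80655066]
tip [[308.03166608 264.82741456]] post top [[311.46522701 263.03788871]]
0.031 ring centre [[311.5 284.7]] tip at z [[307.7 277.1]]
0.035 ring centre [[311.5 282.8]] tip at z [[307.7 275.3]]
0.039 ring centre [[311.5 280.9]] tip at z [[307.6 273.4]]
0.043 ring centre [[311.5 279. ]] tip at z [[307.6 271.5]]
0.047 ring centre [[311.5 277.2]] tip at z [[307.6 269.6]]
```

View pics/crop.png

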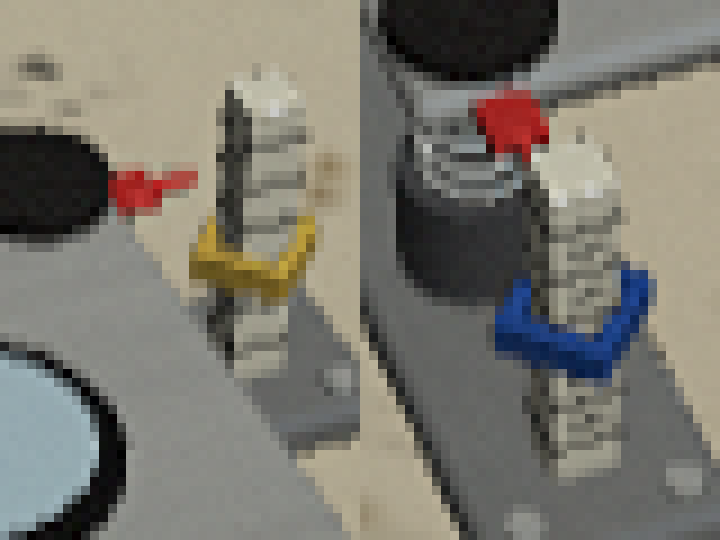

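Left crop: tip b is at (357,187.5), the post top at (364.3,178.2), and the yellow ring spans rows 192–201.5. Right crop: the blue ring spans rows 274.5–287 and the post top is at (312,263.3). I fit the ring heights from the projected box corners, corrected by the post-top offset.

```bash
python3 - <<'E'
from h import *
S=cv2.imread('pics/side0.png')[:,:,::-1].copy()
hsv=cv2.cvtColor(S,cv2.COLOR_RGB2HSV).astype(int);H,Sa,V=hsv[...,0],hsv[...,1],hsv[...,2]
piv=np.array([.6485,.017]);C=dict(b=np.array([.560,-.0485]),a=np.array([.584,.105]))
box={'b':(352,188,374,206,(H>15)&(H<35)&(Sa>110)),'a':(298,268,324,292,(H>100)&(H<130)&(Sa>120))}
off=dict(b=(.4,.9),a=(.5,.4))
for k in 'ba':
    e=(C[k]-piv)/np.linalg.norm(C[k]-piv);n=np.array([-e[1],e[0]])
    x0,y0,x1,y1,m=box[k];mm=np.zeros_like(m);mm[y0:y1,x0:x1]=m[y0:y1,x0:x1]
    ys,xs=np.nonzero(mm);print(k,'measured x',xs.min(),xs.max()+1,'y',ys.min(),ys.max()+1,len(xs))
    for z in np.arange(.035,.049,.002):
        q=np.array([np.r_[piv+e*(.158+i*.01)+n*j*.01,z+h*.004] for i in(-1,1) for j in(-1,1) for h in(-1,1)])
        p=proj('side',q)+off[k]+np.array([.5,.5])*0
        print(round(z,3),'corners(bot/top): ',[f'{a[0]:.1f},{a[1]:.1f}/{b[1]:.1f}' for a,b in zip(p[::2],p[1::2])])
E
```

```text
b measured x 356 370 y 192 201 66
0.035 corners(bot/top):  ['360.2,203.2/199.6', '355.3,196.6/193.1', '370.4,200.6/197.0', '365.4,194.1/190.6']
0.037 corners(bot/top):  ['360.2,202.3/198.7', '355.4,195.8/192.2', '370.5,199.7/196.1', '365.5,193.2/189.7']
0.039 corners(bot/top):  ['360.3,201.4/197.8', '355.5,194.9/191.3', '370.5,198.8/195.2', '365.6,192.4/188.8']
0.041 corners(bot/top):  ['360.4,200.5/196.9', '355.5,194.0/190.4', '370.6,197.9/194.3', '365.6,191.5/187.9']
0.043 corners(bot/top):  ['360.4,199.6/196.0', '355.6,193.1/189.5', '370.7,197.0/193.4', '365.7,190.6/187.0']
0.045 corners(bot/top):  ['360.5,198.7/195.1', '355.6,192.2/188.6', '370.8,196.1/192.5', '365.8,189.7/186.1']
0.047 corners(bot/top):  ['360.6,197.8/194.2', '355.7,191.3/187.7', '370.9,195.2/191.6', '365.9,188.8/185.2']
a measured x 303 320 y 275 287 98
0.035 corners(bot/top):  ['303.3,282.2/278.4', '315.9,278.5/274.8', '308.1,291.8/288.1', '320.9,288.0/284.2']
0.037 corners(bot/top):  ['303.3,281.2/277.5', '315.9,277.6/273.8', '308.1,290.9/287.1', '320.9,287.0/283.3']
0.039 corners(bot/top):  ['303.2,280.3/276.6', '315.9,276.6/272.9', '308.1,289.9/286.2', '320.9,286.1/282.4']
0.041 corners(bot/top):  ['303.2,279.4/275.6', '315.9,275.7/272.0', '308.0,289.0/285.2', '320.9,285.2/281.4']
0.043 corners(bot/top):  ['303.2,278.4/274.7', '315.9,274.8/271.0', '308.0,288.1/284.3', '321.0,284.2/280.5']
0.045 corners(bot/top):  ['303.2,277.5/273.7', '315.9,273.8/270.1', '308.0,287.1/283.3', '321.0,283.3/279.5']
0.047 corners(bot/top):  ['303.2,276.6/272.8', '315.9,272.9/269.1', '308.0,286.2/282.4', '321.0,282.4/278.6']
```

The rings sit turned 45° on the posts: the vertices are at x offsets of ±7 px, where ±5 px would be the unturned box. I refit with that.

```bash
python3 - <<'E'
from h import *
S=cv2.imread('pics/side0.png')[:,:,::-1].copy()
hsv=cv2.cvtColor(S,cv2.COLOR_RGB2HSV).astype(int);H,Sa,V=hsv[...,0],hsv[...,1],hsv[...,2]
piv=np.array([.6485,.017]);C=dict(b=np.array([.560,-.0485]),a=np.array([.584,.105]))
box={'b':(352,188,374,206,(H>15)&(H<35)&(Sa>110)),'a':(298,268,324,292,(H>100)&(H<130)&(Sa>120))}
off=dict(b=(.4,.9),a=(.5,.4))
for k in 'ba':
    e=(C[k]-piv)/np.linalg.norm(C[k]-piv);n=np.array([-e[1],e[0]])
    x0,y0,x1,y1,m=box[k]
    for x in range(x0,x1):
        ys=np.nonzero(m[y0:y1,x])[0]
        if len(ys):print(x,(ys.min()+y0,ys.max()+y0+1),end=' ')
    print()
    for z in np.arange(.035,.049,.002):
        q=np.array([np.r_[piv+e*(.158+i*.01414)+n*j*.01414,z+h*.004] for i,j in((-1,0),(1,0),(0,1),(0,-1)) for h in(-1,1)])
        p=proj('side',q)+off[k]
        print(round(z,3),'corners(bot/top): ',[f'{a[0]:.1f},{a[1]:.1f}/{b[1]:.1f}' for a,b in zip(p[::2],p[1::2])])
E
```

```text
356 (np.int64(196), np.int64(199)) 357 (np.int64(194), np.int64(199)) 358 (np.int64(192), np.int64(199)) 359 (np.int64(194), np.int64(200)) 360 (np.int64(195), np.int64(201)) 361 (np.int64(196), np.int64(200)) 362 (np.int64(197), np.int64(200)) 363 (np.int64(197), np.int64(200)) 364 (np.int64(197), np.int64(201)) 365 (np.int64(197), np.int64(201)) 366 (np.int64(196), np.int64(201)) 367 (np.int64(195), np.int64(200)) 368 (np.int64(192), np.int64(199)) 369 (np.int64(192), np.int64(196)) 
0.035 corners(bot/top):  ['355.6,200.4/196.9', '370.0,196.8/193.3', '359.4,194.1/190.5', '366.3,203.3/199.7']
0.037 corners(bot/top):  ['355.7,199.5/196.0', '370.1,195.9/192.4', '359.5,193.2/189.6', '366.4,202.4/198.8']
0.039 corners(bot/top):  ['355.7,198.7/195.1', '370.1,195.0/191.5', '359.5,192.3/188.7', '366.5,201.5/197.9']
0.041 corners(bot/top):  ['355.8,197.8/194.2', '370.2,194.2/190.6', '359.6,191.4/187.8', '366.5,200.6/197.0']
0.043 corners(bot/top):  ['355.8,196.9/193.3', '370.3,193.3/189.7', '359.7,190.5/187.0', '366.6,199.7/196.1']
0.045 corners(bot/top):  ['355.9,196.0/192.4', '370.4,192.4
[... 826 characters left out ...]
321.0,282.4/278.7', '303.0,287.7/284.0']
0.037 corners(bot/top):  ['308.6,277.5/273.7', '315.6,291.0/287.2', '321.0,281.5/277.8', '303.0,286.8/283.1']
0.039 corners(bot/top):  ['308.6,276.5/272.8', '315.6,290.0/286.3', '321.0,280.6/276.8', '303.0,285.9/282.1']
0.041 corners(bot/top):  ['308.6,275.6/271.9', '315.6,289.1/285.3', '321.0,279.6/275.9', '302.9,284.9/281.2']
0.043 corners(bot/top):  ['308.6,274.7/270.9', '315.6,288.2/284.4', '321.0,278.7/274.9', '302.9,284.0/280.2']
0.045 corners(bot/top):  ['308.6,273.7/270.0', '315.6,287.2/283.4', '321.1,277.8/274.0', '302.9,283.1/279.3']
0.047 corners(bot/top):  ['308.6,272.8/269.0', '315.6,286.3/282.5', '321.1,276.8/273.0', '302.9,282.1/278.3']
```

Emit:
carry_out(
  moves=[
    {"jaw": 0,"dx": 0,"dy": 0,"dz": 0,"yaw": -0.1745},
    {"jaw": 0,"dx": 0,"dy": 0,"dz": 0,"yaw": -0.1745},
    {"jaw": 0,"dx": 0,"dy": 0,"dz": 0,"yaw": -0.1745},
    {"jaw": 0,"dx": 0,"dy": 0,"dz": 0,"yaw": -0.1745},
    {"jaw": 0,"dx": 0,"dy": 0,"dz": 0,"yaw": -0.1745},
    {"jaw": 0,"dx": 0,"dy": 0,"dz": 0,"yaw": -0.1745},
    {"jaw": 0,"dx": 0,"dy": 0,"dz": 0,"yaw": -0.1745},
    {"jaw": 0,"dx": 0,"dy": 0,"dz": 0,"yaw": -0.1745},
  ],
)

```text
t: 4.53
tool_pos: [0.5596, -0.0478, 0.2184]
orientation: [-1.64, -2.679, 0.0]
force: [-0.4, 0.5, 0.2]
opening: 0.0009
gripper_force: 0.0
```

Emit:
carry_out(
  moves=[
    {"jaw": 0,"dx": 0,"dy": 0,"dz": 0,"yaw": -0.1745},
    {"jaw": 0,"dx": 0,"dy": -0.005,"dz": 0.04,"yaw": 0},
    {"jaw": 0,"dx": 0,"dy": 0,"dz": 0.04,"yaw": 0},
    {"jaw": 0,"dx": 0,"dy": 0,"dz": 0.03,"yaw": 0},
    {"jaw": 0,"dx": 0,"dy": 0,"dz": 0.018,"yaw": 0},
    {"jaw": 0,"dx": 0,"dy": 0,"dz": 0,"yaw": 0},
    {"jaw": 0,"dx": 0,"dy": 0,"dz": 0,"yaw": 0},
  ],
)

```text
t: 5.4
tool_pos: [0.5567, -0.0509, 0.0921]
orientation: [1.413, 2.804, 0.001]
force: [0.2, 0.5, -0.3]
opening: 0.0002
gripper_force: 0.0
```

```bash
python3 - <<'E'
from h import *
s=read_state();print(s['t'],s['tool_pos'],s['orientation'],s['force'])
S=save('side','s1');W=save('wrist','w2')
cr=cv2.resize(S[130:230,300:410],None,fx=4,fy=4,interpolation=cv2.INTER_NEAREST)
cr=np.hstack([cr,cv2.resize(W,(640,400))[:, 140:500]])
cv2.imwrite('pics/c1.png',cr[:,:,::-1])
E
```

```text
5.4 [ 0.55669042 -0.05094223  0.09211274] [1.41289971e+00 2.80377519e+00 8.84067842e-04] [ 0.16652272  0.48169985 -0.34691168]
```

View pics/c1.png

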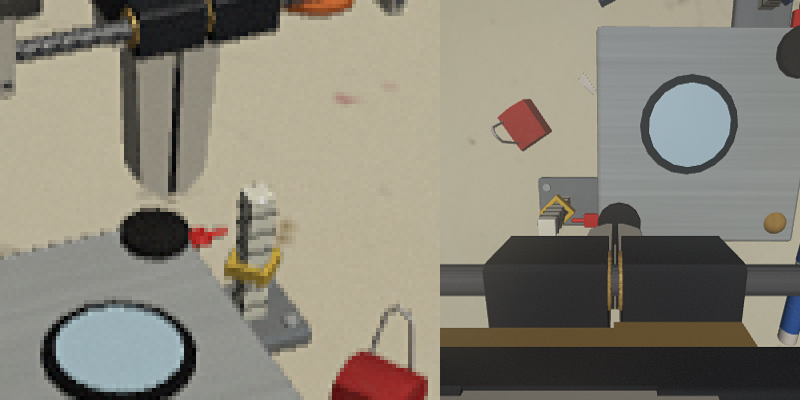

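The fingertip stands over cap b (155,233 in the crop), the side view of pointer and ring is clear, and the mirror is well away. I press partway, then look.

Emit:
carry_out(
  moves=[
    {"jaw": 0,"dx": 0,"dy": 0,"dz": 0.012,"yaw": 0},
    {"jaw": 0,"dx": 0,"dy": 0,"dz": 0.007,"yaw": 0},
    {"jaw": 0,"dx": 0,"dy": 0,"dz": 0.005,"yaw": 0},
    {"jaw": 0,"dx": 0,"dy": 0,"dz": 0.004,"yaw": 0},
    {"jaw": 0,"dx": 0,"dy": 0,"dz": 0.003,"yaw": 0},
    {"jaw": 0,"dx": 0,"dy": 0,"dz": 0,"yaw": 0},
  ],
)

```text
t: 6.25
tool_pos: [0.5554, -0.0509, 0.0595]
orientation: [-1.415, -2.804, 0.001]
force: [-4.2, -2.4, 4.4]
opening: 0.0009
gripper_force: 2.4
```

```bash
cat >> h.py <<'E'
def tipz(S,k):
    """red pointer tip: outermost red pixels, side view"""
    m=masks(S);c=dict(b=(354,192),a=(305,265))[k]
    hsv=cv2.cvtColor(S,cv2.COLOR_RGB2HSV).astype(int);r=((hsv[...,0]<8)|(hsv[...,0]>172))&(hsv[...,1]>110)
    x0,x1,y0,y1=dict(b=(344,362,180,206),a=(298,316,250,285))[k]
    return [(x,(int(np.nonzero(r[y0:y1,x])[0].min()+y0),int(np.nonzero(r[y0:y1,x])[0].max()+y0+1))) for x in range(x0,x1) if r[y0:y1,x].any()]
E
python3 - <<'E'
from h import *
s=read_state();print(s['t'],s['tool_pos'],s['force'])
S=save('side','s2');print(tipz(cv2.imread('pics/s1.png')[:,:,::-1].copy(),'b'));print(tipz(S,'b'))
E
```

```text
6.25 [ 0.55539268 -0.05094069  0.05949077] [-4.1948957  -2.44104938  4.37570924]
[(347, (187, 190)), (348, (187, 192)), (349, (187, 192)), (350, (187, 191)), (351, (188, 191)), (352, (188, 191)), (353, (188, 189)), (354, (187, 189)), (355, (187, 189)), (356, (187, 189))]
[(347, (192, 196)), (348, (192, 197)), (349, (192, 197)), (350, (192, 196)), (351, (193, 196)), (352, (193, 195)), (353, (193, 195)), (354, (193, 194)), (355, (193, 194))]
```

Tip b has gone from row 187.8 to 193.5, about 12 mm. The ring centre is near row 197.2. I press another 4 mm and look closely.

Emit:
carry_out(
  moves=[
    {"jaw": 0,"dx": 0,"dy": 0,"dz": 0.002,"yaw": 0},
    {"jaw": 0,"dx": 0,"dy": 0,"dz": 0.002,"yaw": 0},
    {"jaw": 0,"dx": 0,"dy": 0,"dz": 0,"yaw": 0},
  ],
)

```text
t: 6.68
tool_pos: [0.5558, -0.0508, 0.0558]
orientation: [1.415, 2.804, 0.0]
force: [-3.9, -2.4, 5.2]
opening: 0.0002
gripper_force: 2.9
```

```bash
python3 - <<'E'
from h import *
s=read_state();print(s['t'],s['tool_pos'],s['force'])
S=save('side','s3');print(tipz(S,'b'));W=save('wrist','w3')
S2=cv2.imread('pics/s2.png')[:,:,::-1]
f=lambda I:cv2.resize(I[170:220,338:378],None,fx=8,fy=8,interpolation=cv2.INTER_NEAREST)
cv2.imwrite('pics/c3.png',np.hstack([f(S),cv2.resize(W[150:250,220:340],None,fx=4,fy=4)])[:,:,::-1])
E
```

```text
6.675 [ 0.55583395 -0.05082788  0.05581543] [-3.85283526 -2.35420625  5.22537858]
[(347, (194, 198)), (348, (194, 199)), (349, (194, 198)), (350, (195, 198)), (351, (195, 198)), (352, (195, 197)), (353, (195, 197)), (354, (195, 196)), (355, (195, 196))]
```

View pics/c3.png

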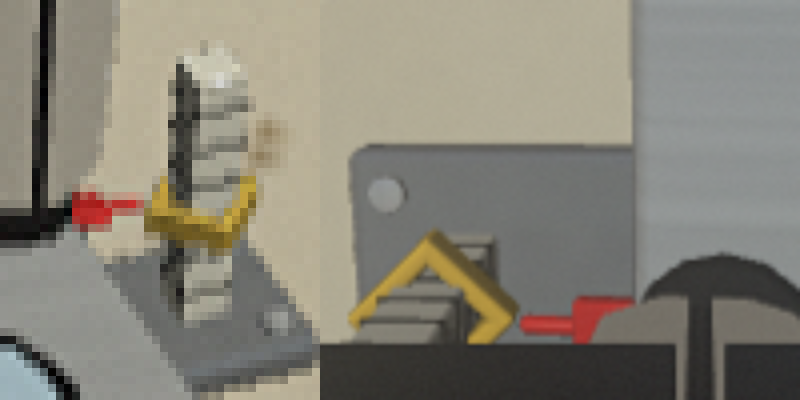

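The tip is at row 195.6. The ring's facing vertex spans rows 195.7–199.4, centre 197.5, so about 3.8 mm more at the pointer, or 2.9 mm at the finger.

Emit:
carry_out(
  moves=[
    {"jaw": 0,"dx": 0,"dy": 0,"dz": 0.0015,"yaw": 0},
    {"jaw": 0,"dx": 0,"dy": 0,"dz": 0.0014,"yaw": 0},
    {"jaw": 0,"dx": 0,"dy": 0,"dz": 0,"yaw": 0},
  ],
)

```text
t: 7.15
tool_pos: [0.556, -0.0508, 0.0531]
orientation: [1.415, 2.804, 0.0]
force: [-5.3, -1.8, 5.7]
opening: 0.0005
gripper_force: 3.3
```

```bash
python3 - <<'E'
from h import *
s=read_state();print(s['t'],s['tool_pos'],s['force'])
S=save('side','s4');print(tipz(S,'b'))
f=lambda I:cv2.resize(I[170:220,338:378],None,fx=8,fy=8,interpolation=cv2.INTER_NEAREST)
cv2.imwrite('pics/c4.png',f(S)[:,:,::-1])
E
```

```text
7.15 [ 0.55597798 -0.05081611  0.05311127] [-5.28639105 -1.83209816  5.73990667]
[(347, (196, 200)), (348, (196, 200)), (349, (196, 200)), (350, (196, 200)), (351, (197, 199)), (352, (196, 198)), (353, (196, 198)), (354, (196, 198))]
```

View pics/c4.png

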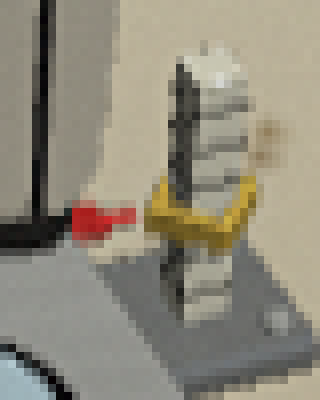

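Tip b is at row 197.0 against the ring vertex centre at 197.5. I nudge 0.5 mm more, hold a little over a second, then release.

Emit:
carry_out(
  moves=[
    {"jaw": 0,"dx": 0,"dy": 0,"dz": 0.0005,"yaw": 0},
    {"jaw": 0,"dx": 0,"dy": 0,"dz": 0,"yaw": 0},
    {"jaw": 0,"dx": 0,"dy": 0,"dz": 0,"yaw": 0},
    {"jaw": 0,"dx": 0,"dy": 0,"dz": 0,"yaw": 0},
    {"jaw": 0,"dx": 0,"dy": 0,"dz": 0,"yaw": 0},
    {"jaw": 0,"dx": 0,"dy": 0,"dz": 0,"yaw": 0},
    {"jaw": 0,"dx": 0,"dy": 0,"dz": 0,"yaw": 0},
    {"jaw": 0,"dx": 0,"dy": 0,"dz": 0,"yaw": 0},
  ],
)

```text
t: 8.2
tool_pos: [0.556, -0.0508, 0.0527]
orientation: [1.415, 2.804, 0.0]
force: [-3.6, -2.1, 5.3]
opening: 0.0003
gripper_force: 3.4
```

```bash
python3 - <<'E'
from h import *
s=read_state();print(s['t'],s['tool_pos'],s['force'])
S=save('side','s5');print(tipz(S,'b'))
E
```

```text
8.2 [ 0.55601447 -0.05081244  0.05272404] [-3.61252463 -2.1498422   5.31202069]
[(347, (196, 200)), (348, (196, 200)), (349, (196, 200)), (350, (197, 200)), (351, (197, 200)), (352, (197, 198)), (353, (196, 198)), (354, (196, 198))]
```

Emit:
carry_out(
  moves=[
    {"jaw": 0,"dx": 0,"dy": 0,"dz": 0,"yaw": 0},
    {"jaw": 0,"dx": 0,"dy": 0,"dz": 0,"yaw": 0},
    {"jaw": 0,"dx": 0,"dy": 0,"dz": 0,"yaw": 0},
    {"jaw": 0,"dx": 0,"dy": 0,"dz": 0,"yaw": 0},
  ],
)

```text
t: 8.75
tool_pos: [0.556, -0.0508, 0.0527]
orientation: [1.415, 2.804, 0.0]
force: [-3.3, -1.6, 6.7]
opening: 0.0003
gripper_force: 3.4
```

Emit:
carry_out(
  moves=[
    {"jaw": 0,"dx": 0,"dy": 0,"dz": -0.005,"yaw": 0},
    {"jaw": 0,"dx": 0,"dy": 0,"dz": -0.008,"yaw": 0},
    {"jaw": 0,"dx": 0,"dy": 0,"dz": -0.01,"yaw": 0},
    {"jaw": 0,"dx": 0,"dy": 0,"dz": -0.018,"yaw": 0},
    {"jaw": 0,"dx": 0,"dy": 0,"dz": -0.018,"yaw": 0},
    {"jaw": 0,"dx": 0,"dy": 0,"dz": 0,"yaw": 0},
  ],
)

```text
t: 9.5
tool_pos: [0.5575, -0.051, 0.114]
orientation: [1.413, 2.801, 0.002]
force: [-0.5, -0.6, -0.4]
opening: 0.0004
gripper_force: 0.0
```

```bash
python3 - <<'E'
from h import *
s=read_state();p=s['tool_pos'];print(s['t'],p,s['force'])
S=save('side','s6');print(tipz(S,'b'),tipz(S,'a'))
x=np.array([-.595,.803]);y=np.array([.803,.595])
d=np.array([.584,.105])-p[:2];print('tool shift to a',d@x,d@y)
E
```

```text
9.5 [ 0.55746366 -0.05101016  0.11402134] [-0.54398772 -0.62848337 -0.4068937 ]
[(347, (187, 190)), (348, (187, 192)), (349, (187, 192)), (350, (187, 191)), (351, (188, 191)), (352, (188, 191)), (353, (188, 189)), (354, (187, 189)), (355, (187, 189)), (356, (187, 189))] [(301, (256, 260)), (302, (256, 262)), (303, (256, 262)), (304, (255, 262)), (305, (255, 262)), (306, (255, 263)), (307, (256, 261)), (308, (258, 261))]
tool shift to a 0.10948703431162404 0.11413473048660959
```

Corner b is fully back up (same pixels as at rest). Next is corner a.

Emit:
carry_out(
  moves=[
    {"jaw": 0,"dx": 0.0274,"dy": 0.0285,"dz": 0,"yaw": 0},
    {"jaw": 0,"dx": 0.0274,"dy": 0.0285,"dz": 0,"yaw": 0},
    {"jaw": 0,"dx": 0.0274,"dy": 0.0285,"dz": 0,"yaw": 0},
    {"jaw": 0,"dx": 0.0274,"dy": 0.0285,"dz": 0,"yaw": 0},
    {"jaw": 0,"dx": 0,"dy": 0,"dz": 0,"yaw": 0},
    {"jaw": 0,"dx": 0,"dy": 0,"dz": 0.02,"yaw": 0},
    {"jaw": 0,"dx": 0,"dy": 0,"dz": 0,"yaw": 0},
  ],
)

```text
t: 10.42
tool_pos: [0.5799, 0.1039, 0.0878]
orientation: [-1.415, -2.8, 0.005]
force: [-0.6, 0.4, -0.5]
opening: 0.0007
gripper_force: 0.0
```

```bash
python3 - <<'E'
from h import *
s=read_state();print(s['t'],s['tool_pos'],s['orientation'],s['force'])
S=save('side','s7');W=save('wrist','w7');print(tipz(S,'a'))
f=lambda I:cv2.resize(I[215:300,270:340],None,fx=5,fy=5,interpolation=cv2.INTER_NEAREST)
cv2.imwrite('pics/c7.png',np.hstack([f(S),W[:,140:540][:, :][0:400] if 0 else cv2.resize(W[100:270,200:380],(450,425))])[:,:,::-1])
E
```

```text
10.425 [0.57988188 0.10386116 0.08778043] [-1.41459652 -2.80009437  0.00483762] [-0.55658083  0.40537653 -0.45394542]
[(301, (256, 260)), (302, (256, 262)), (303, (256, 262)), (304, (255, 262)), (305, (255, 262)), (306, (255, 263)), (307, (256, 261)), (308, (258, 261))]
```

View pics/c7.png

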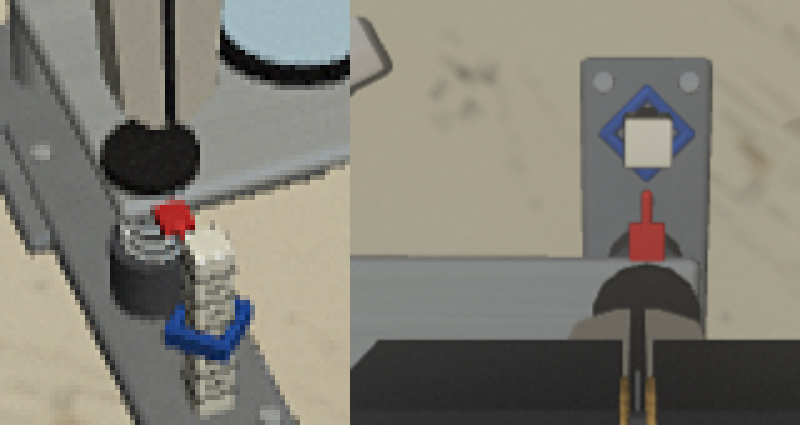

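The finger is over cap a, about 4 mm off along tool y, which I correct. The blue ring's centre height is about 44 mm, so the pointer must go down about 15 mm. Partial press first.

Emit:
carry_out(
  moves=[
    {"jaw": 0,"dx": 0,"dy": 0.004,"dz": 0,"yaw": 0},
    {"jaw": 0,"dx": 0,"dy": 0,"dz": 0.01,"yaw": 0},
    {"jaw": 0,"dx": 0,"dy": 0,"dz": 0.007,"yaw": 0},
    {"jaw": 0,"dx": 0,"dy": 0,"dz": 0.005,"yaw": 0},
    {"jaw": 0,"dx": 0,"dy": 0,"dz": 0.004,"yaw": 0},
    {"jaw": 0,"dx": 0,"dy": 0,"dz": 0,"yaw": 0},
  ],
)

```text
t: 11.28
tool_pos: [0.5851, 0.1078, 0.0651]
orientation: [-1.414, -2.804, 0.0]
force: [-2.8, 1.8, 3.1]
opening: 0.0006
gripper_force: 1.7
```

```bash
cat >> h.py <<'E'
def redc(S):
    hsv=cv2.cvtColor(S,cv2.COLOR_RGB2HSV).astype(int);r=((hsv[...,0]<8)|(hsv[...,0]>172))&(hsv[...,1]>110)
    ys,xs=np.nonzero(r[250:285,298:316]);return xs.mean()+298,ys.mean()+250,len(xs)
E
python3 - <<'E'
from h import *
s=read_state();print(s['t'],s['tool_pos'],s['force'])
S=save('side','s8');print(tipz(S,'a'),redc(S),redc(cv2.imread('pics/s7.png')[:,:,::-1].copy()))
E
```

```text
11.275 [0.58514903 0.10778989 0.06507995] [-2.79181808  1.76316083  3.09638477]
[(301, (259, 262)), (302, (258, 264)), (303, (258, 265)), (304, (258, 264)), (305, (258, 265)), (306, (258, 265)), (307, (259, 261))] (np.float64(303.9736842105263), np.float64(260.6842105263158), 38) (np.float64(304.4347826086956), np.float64(258.2391304347826), 46)
```

Emit:
carry_out(
  moves=[
    {"jaw": 0,"dx": 0,"dy": 0,"dz": 0.003,"yaw": 0},
    {"jaw": 0,"dx": 0,"dy": 0,"dz": 0.0025,"yaw": 0},
    {"jaw": 0,"dx": 0,"dy": 0,"dz": 0,"yaw": 0},
  ],
)

```text
t: 11.7
tool_pos: [0.5855, 0.1076, 0.0597]
orientation: [-1.415, -2.805, -0.0]
force: [-1.9, 1.9, 4.8]
opening: 0.0003
gripper_force: 2.6
```

```bash
python3 - <<'E'
from h import *
s=read_state();print(s['t'],s['tool_pos'],s['force'])
S=save('side','s9');print(tipz(S,'a'),redc(S))
f=lambda I:cv2.resize(I[245:295,288:328],None,fx=9,fy=9,interpolation=cv2.INTER_NEAREST)
cv2.imwrite('pics/c9.png',np.hstack([f(S),f(cv2.imread('pics/s7.png')[:,:,::-1])])[:,:,::-1])
E
```

```text
11.7 [0.58546966 0.10757407 0.05967491] [-1.86546131  1.91536955  4.83686667]
[(301, (261, 264)), (302, (261, 267)), (303, (261, 268)), (304, (260, 268)), (305, (260, 268)), (306, (260, 270))] (np.float64(303.9512195121951), np.float64(263.6829268292683), 41)
```

View pics/c9.png

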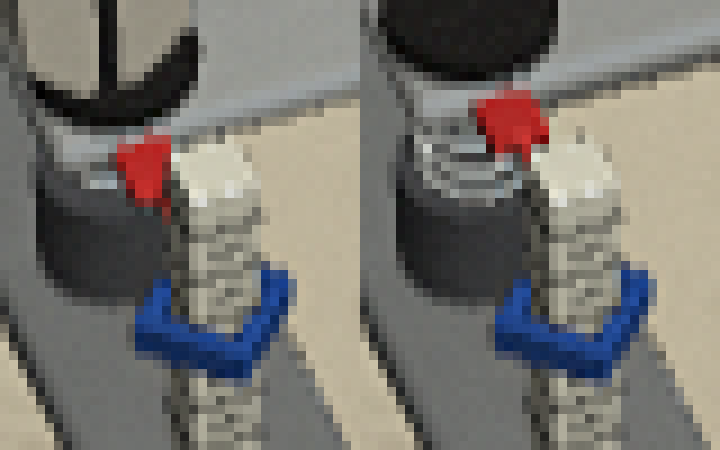

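Tip a is down about 12 mm (left edge of the red block +5 px). The ring centre asks for about 15.3 mm, so 2.6 mm more at the finger.

Emit:
carry_out(
  moves=[
    {"jaw": 0,"dx": 0,"dy": 0,"dz": 0.0015,"yaw": 0},
    {"jaw": 0,"dx": 0,"dy": 0,"dz": 0.0011,"yaw": 0},
    {"jaw": 0,"dx": 0,"dy": 0,"dz": 0,"yaw": 0},
  ],
)

```text
t: 12.12
tool_pos: [0.5856, 0.1076, 0.0573]
orientation: [1.415, 2.805, 0.0]
force: [-2.6, 2.5, 5.8]
opening: 0.0007
gripper_force: 3.0
```

```bash
python3 - <<'E'
from h import *
s=read_state();print(s['t'],s['tool_pos'],s['force'])
S=save('side','s10');print(tipz(S,'a'))
# subpixel vertical shift of the red block's left part against rest
R=cv2.imread('pics/s7.png')[:,:,::-1].copy()
sat=lambda I:(I[...,0].astype(float)-I[...,1]).clip(0)[245:285,300:305].sum(1)
y=np.arange(245,285)
for n in('s7','s8','s9','s10'):
    w=sat(cv2.imread(f'pics/{n}.png')[:,:,::-1].copy());w[w<60]=0;print(n,(w*y).sum()/w.sum(),w.sum())
E
```

```text
12.125 [0.58556067 0.10763692 0.05732854] [-2.61154176  2.45602681  5.79641655]
[(301, (262, 266)), (302, (262, 268)), (303, (262, 269)), (304, (262, 269)), (305, (261, 269)), (306, (262, 270))]
s7 257.9157522123894 2825.0
s8 260.4051194539249 2930.0
s9 263.31232091690543 3141.0
s10 264.365280863218 3151.0
```

Block shift is 6.45 px, which puts the tip about 15.3 mm down, level with the blue ring. Hold, then release.

Emit:
carry_out(
  moves=[
    {"jaw": 0,"dx": 0,"dy": 0,"dz": 0,"yaw": 0},
    {"jaw": 0,"dx": 0,"dy": 0,"dz": 0,"yaw": 0},
    {"jaw": 0,"dx": 0,"dy": 0,"dz": 0,"yaw": 0},
    {"jaw": 0,"dx": 0,"dy": 0,"dz": 0,"yaw": 0},
    {"jaw": 0,"dx": 0,"dy": 0,"dz": 0,"yaw": 0},
    {"jaw": 0,"dx": 0,"dy": 0,"dz": 0,"yaw": 0},
    {"jaw": 0,"dx": 0,"dy": 0,"dz": 0,"yaw": 0},
    {"jaw": 0,"dx": 0,"dy": 0,"dz": 0,"yaw": 0},
  ],
)

```text
t: 13.18
tool_pos: [0.5856, 0.1077, 0.0574]
orientation: [1.415, 2.805, 0.001]
force: [-2.5, 2.9, 5.0]
opening: 0.0002
gripper_force: 3.0
```

Emit:
carry_out(
  moves=[
    {"jaw": 0,"dx": 0,"dy": 0,"dz": 0,"yaw": 0},
    {"jaw": 0,"dx": 0,"dy": 0,"dz": 0,"yaw": 0},
    {"jaw": 0,"dx": 0,"dy": 0,"dz": 0,"yaw": 0},
    {"jaw": 0,"dx": 0,"dy": 0,"dz": 0,"yaw": 0},
  ],
)

```text
t: 13.68
tool_pos: [0.5856, 0.1077, 0.0575]
orientation: [1.415, 2.805, 0.001]
force: [-3.1, 3.5, 6.0]
opening: 0.0007
gripper_force: 3.0
```

Emit:
carry_out(
  moves=[
    {"jaw": 0,"dx": 0,"dy": 0,"dz": -0.005,"yaw": 0},
    {"jaw": 0,"dx": 0,"dy": 0,"dz": -0.008,"yaw": 0},
    {"jaw": 0,"dx": 0,"dy": 0,"dz": -0.012,"yaw": 0},
    {"jaw": 0,"dx": 0,"dy": 0,"dz": -0.025,"yaw": 0},
    {"jaw": 0,"dx": 0,"dy": 0,"dz": -0.03,"yaw": 0},
    {"jaw": 0,"dx": 0,"dy": 0,"dz": 0,"yaw": 0},
    {"jaw": 0,"dx": 0,"dy": 0,"dz": 0,"yaw": 0},
  ],
)

```text
t: 14.55
tool_pos: [0.5853, 0.1073, 0.1367]
orientation: [-1.415, -2.805, 0.001]
force: [0.1, 0.2, -0.5]
opening: 0.0006
gripper_force: 0.0
```

```bash
python3 - <<'E'
from h import *
s=read_state();print(s['t'],s['tool_pos'],s['force'])
S=save('side','s11');A=cv2.imread('pics/side0.png')[:,:,::-1].copy()
print(tipz(S,'a')==tipz(A,'a'),tipz(S,'b')==tipz(A,'b'))
for k,c in(('red',(395,228)),('blue',(385,283)),('blue',(231,213))):print(blob(S,masks(S)[k],c,20)[:2],blob(A,masks(A)[k],c,20)[:2])
E
```

```text
14.55 [0.58525954 0.10729066 0.1367031 ] [ 0.1251135   0.15482883 -0.51668835]
False True
[(array([393.9, 227.4]), [382, 218, 25, 20, 314])] [(array([393.9, 227.4]), [383, 218, 24, 20, 313])]
[(array([385.8, 279.5]), [376, 272, 19, 18, 169])] [(array([385.8, 279.5]), [376, 272, 19, 18, 171])]
[(array([227.3, 199.5]), [222, 191, 12, 19, 135]), (array([234.7, 226.5]), [229, 215, 13, 24, 205])] [(array([227.3, 199.4]), [222, 191, 12, 19, 133]), (array([234.8, 226.4]), [229, 215, 13, 24, 202])]
```

```bash
python3 - <<'E'
from h import *
for n in('side0','s7','s11'):I=cv2.imread(f'pics/{n}.png')[:,:,::-1].copy();print(tipz(I,'a'),redc(I))
x=tipz(I,'a')
if abs(redc(I)[1]-258.24)<.3: print(close_job())
E
```

```text
[(298, (253, 254)), (301, (256, 260)), (302, (256, 262)), (303, (256, 262)), (304, (255, 262)), (305, (255, 262)), (306, (255, 263)), (307, (256, 261)), (308, (258, 261))] (np.float64(304.29787234042556), np.float64(258.1276595744681), 47)
[(301, (256, 260)), (302, (256, 262)), (303, (256, 262)), (304, (255, 262)), (305, (255, 262)), (306, (255, 263)), (307, (256, 261)), (308, (258, 261))] (np.float64(304.4347826086956), np.float64(258.2391304347826), 46)
[(301, (256, 260)), (302, (256, 262)), (303, (256, 262)), (304, (255, 262)), (305, (255, 262)), (306, (255, 263)), (307, (256, 261)), (308, (258, 261))] (np.float64(304.4347826086956), np.float64(258.2391304347826), 46)
the job is handed in; nothing more can be done
None
```

I pressed the yellow corner and then the blue one level with their rings (by side-camera estimate), held each for over a second and let both spring fully back; nothing loose moved, and the job was handed in at about 15 s.

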